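Put the garlic away in the store box: prop the lid on its stay, then let it down

ROBOT

A 6-joint arm with a two-finger parallel gripper is mounted at the origin on a cart in front of the work surface, level with it; the furniture and walls round the work are solid. World frame = base frame: x ahead of the robot, y to its left, z up, the work surface at z = 0. Lengths are in m, angles in rad, forces in N, time in s.
With the tool pointing down it reaches from about 0.25 to 0.775 m from the base axis. Payload 4 kg.
Tool frame: the origin (TCP) lies midway between the tips of the shut fingers; the grasp point (between the pads) lies 19 mm behind it (ctrl.hold_point_z is the distance from the TCP to the grasp point, in m); z points along the fingers, y is the line along which they close (so a half turn about z gives the same grasp; the last joint's range is limited). The gripper opens to 94 mm and grips with 3 to 60 N. Pads are 16 mm wide; open, the fingers measure 119 mm over their backs; the gripper's body (75 mm by 177 mm) begins 78 mm behind the grasp point.
Start: joints at [-1.323, 0.087, 1.371, -0, 1.684, -0.103], TCP at [0.189, -0.517, 0.206] pointing down, gripper open.
Joint ranges: [-3.1, 3.1], [-0.76, 2.03], [0.27, 2.55], [-1.08, 4.22], [0.17, 2.65], [-2.57, 2.57]. Speed limits (rad/s): [2.79, 2.79, 3.14, 3.14, 3.14, 3.14].

INTERFACE

Orientations are given as a unit quaternion [w, x, y, z].
In Python, from cell import ctrl, cams, boxes_of gives the robot as it stands.
- The arm moves only by the tool servo_tool, never from a script. Its argument "increments" is a list of rows, each an object of numbers: "wx", "wy", "wz": the turn, a rotation vector about the world's x, y, z each as a share of 90 degrees, from -1 to 1; "tx", "ty", "tz": the shift along the world's x, y, z each as a share of 0.5 m, from -1 to 1; "gripper": the opening, from 0 (shut) to 1 (fully open). In form: [{"wx": .., "wy": .., "wz": .., "tx": .., "ty": .., "tz": .., "gripper": ..}, ...]. A call has 1 to 8 rows; each row is the pose to reach, as a shift and turn from the pose commanded when the call began; what a row does not reach only later rows make up. A row lasts 1/8 s, in which the tool goes at most 62.5 mm and 10.7 degrees, less where a joint would pass 70% of its speed; a pose out of reach is approached as far as the arm can. A call with a number of a shift or a turn outside -1 to 1 is refused whole. A call with a gripper value outside its range is refused whole. The fingers move at their own pace and stop on an object; the grip force is fixed at half the most. Time passes only in rows, so rows that repeat a pose let the fingers close. It gives the time, the measured TCP pose, the force, the opening and the grip force at its end, in the units of the state.
- ctrl.get_obs(): the state, without advancing time (a new reading comes with each control period).
- cams.read_camera(name): name is "side" or "top"; returns a dict with "pixels" (420x560x3 uint8, red, green, blue), "depth" (420x560 float32, m along the optical axis (not along the pixel's ray), 0 where there is no reading), "intrinsics" (3x3 intrinsics, pixels), "position" and "attitude" of the camera in the world. Camera axes: x right, y up, looking along -z (the intrinsics and any distortion apply to the point x, -y, -z); pixel columns grow to the right and rows downward; lengths in m; the calibration is good to about 2 mm. A picture is of the moment at which its call begins.
- ctrl.job_done(): hands the job in; it is judged then, once.
Trained networks look in a picture, given as the dict that the camera call returned (one of the last four; its "shot" number tells which), for a name from the list of things; names that differ only in an ending like _2 or _b are one class to them, and where a whole thing is asked for, a point or a joint stands for the part that bears it (a point fixed in the world has none). Each returns a list of dicts, best first, with "p" (0 to 1); they miss things now and then, are a little off and sometimes report something else, mostly with a low value. They report only what shows in the picture. A call takes as long as a camera call. They do not tell look-alikes from the thing itself.
- boxes_of(query, picture): "extent" ([left, top, width, height] in pixels, round what is visible of it).
The state is a dict: "t": time; "joint_positions": joint angles; "qvel": joint speeds; "effort": joint torques, N m; "ee_pos": TCP position; "tcp_rot": TCP orientation; "force": force on the tool from outside, world axes, zero at the start; "moment": the same for the moment, N m; "width": finger opening in m; "grasp_force": force on a finger pad.
Only numpy, scipy, OpenCV 4.12 (cv2) and the standard library are available. Lean on these libraries where they do the work, as an engineer would, in place of code of your own. Each camera call takes 0.05 s, during which the arm holds its last target. There are 200 camera calls.

TASK

Put the garlic bulb that lies on the chopping board away in the wooden box at the left. Raise the lid until its folding stay locks straight and the lid stands open by itself, let go of it, and lay the garlic inside with the other bulb; then push the stay's knee towards the back to unlock it and let the lid down under control until it is fully shut, without letting it drop. Leave the onion and the salt shaker where they are.

Things in the scene. Friction and masses are not known exactly. Their poses are not given: they have to be found in the camera images.
- store_box: Brown wooden box, slatted front, fixed to the worktop at the left; 150 deep (x) x 210 wide (y) x 90 mm to the rim, walls 10, inner floor 14 mm up. Origin: underside centre; x to its rear, y to its left. Lid hinge line: along y at x +75, z 90 (top of the rear wall). The steel stay folds inside the left (+y) wall: keep things 30 mm off that wall. The other bulb lies in the right half.
- lid (a joint): Lid angle (rad): 0 shut, 1.385 on the locked stay, 1.40 at most. 13 mm board, underside at rim height, 222 mm wide (y); its front edge is 175 mm from the hinge line, 25 mm in front of the box wall, so fingertips can go under it. 0.32 kg. With the knee broken, friction holds it where it is left above about 1.0 rad; below about 0.85 it falls unless held (the last 10 mm do no harm).
- stay_knee (a joint): Knee of the folding steel stay (rad): 0 with the lid shut, 2.81 straight, 3.02 locked (past straight, on its stop). A weak spring takes it past straight once the lid is fully lifted and let go. About 2 N on the stud towards the box's rear unlocks it; let go above 2.65 it springs back, below 2.5 it stays broken. Knee 2.5, 2.0, 1.65 goes with lid 1.37, 1.23, 1.08; pressed on, it takes the lid down.
- lid_knob (a point): Middle of the turned wooden knob's head, 25 mm across, that sticks out 31 mm from the middle of the lid's front edge, in the plane of the board: forward when shut, upward when open. 197 mm from the hinge line, 6.5 mm above the underside's plane (lid shut). Pinched across, along the box's y, it turns in the grip like a pivot.
- knee_stud (a point): Middle of the dark steel thumb stud at the stay's knee, 13 mm across, 18 mm long along the box's y, on the inner side of the stay. Locked: 36 mm above the rim, 73 mm in front of the hinge line, 78 mm left of the box's middle. To break the knee push it 16 to 30 mm towards the box's rear; it goes down 10 to 20 mm as it moves.
- board: Dark wooden chopping board with a handle, 185 x 290 x 16 mm, lying fixed on the worktop in front of the sink. Origin: underside centre. Between it and the box, farther back, a fixed square wooden post 45 mm thick stands on the worktop at about x 0.655, y -0.136 and runs up to the boiler: go round in front of it.
- garlic: The garlic bulb on the chopping board, to be put away: 53 mm across, 53 mm high, some 31 g. Origin: centre of its underside; z up.
- garlic_stored: The other garlic bulb, alike, already in the right half of the box. Origin: centre of its underside.
- onion: Brown onion, 78 mm across, 85 mm high, on the worktop right of the box, near the post. Origin: centre of its underside. To be left alone.
- salt_shaker: Salt shaker with a grey cap, 44 mm across, 90 mm high, standing left of the box by the wall. Origin: centre of its underside. To be left alone.
Things that resemble listed ones, but are neither listed nor needed, are in the scene too. What is shaped like the garlic but black or purple is not meant.

How it is judged:
On the way, in this order (a step that is already met when the one before it is completed fails the run):
1. the lid stands open on its locked stay, untouched (value of joint lid above 1.3 rad and value of joint stay_knee above 2.93 rad and contact force between store_box and the arm below 0.2 N and contact force between store_box and the fingers below 0.2 N), for 0.2 s.
2. the garlic lies in the box, let go, with the lid still standing on its locked stay (x of garlic in the frame of store_box between -0.066 and 0.066 m and y of garlic in the frame of store_box between -0.096 and 0.096 m and z of garlic in the frame of store_box below 0.075 m and contact force between garlic and the fingers below 0.05 N and value of joint lid above 1.3 rad and value of joint stay_knee above 2.93 rad), for 0.2 s.
3. the stay's knee is broken (value of joint stay_knee below 2.5 rad), for 0.1 s.
At the end, for the whole second after the job is handed in: The lid is fully shut (under 0.025 rad, about 4 mm at its front edge); the garlic from the board and the bulb that was there before both lie inside the box, at rest (value of joint lid below 0.025 rad and x of garlic in the frame of store_box between -0.066 and 0.066 m and y of garlic in the frame of store_box between -0.096 and 0.096 m and z of each of garlic, garlic_stored in the frame of store_box below 0.075 m and horizontal distance between garlic_stored and store_box below 0.11 m and linear speed of garlic below 0.05 m/s); the robot touches nothing.
It fails at once if the lid drops shut (faster than 2.5 rad/s in its last 0.5 rad) (value of joint lid below 0.5 rad and velocity of joint lid below -2.5 rad/s).
It fails at once if the onion is shifted more than 40 mm (distance of onion from where it was at the start of the episode above 0.04 m).
It fails at once if the salt shaker is shifted more than 40 mm (distance of salt_shaker from where it was at the start of the episode above 0.04 m).
It also fails if it takes over 72 s, if anything falls off the work surface, if the arm or the gripper's body presses on something with over 40 N, if the wrist force passes 120 N, or if a joint passes its speed limit or range.

## Working session

There is one attempt and no reset: what is moved stays moved. The work goes in short steps, Python scripts to look and compute and a tool call to move; the robot and the scene stay as the last step left them, time stands still between calls to the robot, and variables do not carry over. Pictures are saved under pics/ and viewed, at most 10 in all, crops included, and the job is handed in when it is done.

Besides the shell and the picture viewer there is one more tool, called after "Emit:" as name([rows], argument=value, ...), one row to a line, values as JSON. servo_tool: Moves the arm, as the interface text tells. Shift numbers are shares of 0.5 m and turn numbers shares of 90 degrees, none past 1 either way. Its arguments: {"type":"object","properties":{"increments":{"type":"array"}},"required":["increments"]}

```bash
mkdir -p pics; cat > h.py <<'E'
import numpy as np, cv2
from cell import ctrl, cams, boxes_of
from scipy.spatial.transform import Rotation as R
def cloud(p):
    K=np.array(p["intrinsics"]);d=p["depth"];v,u=np.mgrid[:d.shape[0],:d.shape[1]]
    P=np.stack([(u-K[0,2])/K[0,0]*d,-(v-K[1,2])/K[1,1]*d,-d],-1)
    a=np.array(p["attitude"]);M=a if a.shape==(3,3) else R.from_quat(np.r_[a[1:],a[0]]).as_matrix()
    return P@M.T+np.array(p["position"])
def save(p,n): cv2.imwrite(f"pics/{n}.png",p["pixels"][:,:,::-1])
E
python3 - <<'E'
from h import *
ims=[]
for c in("top","side"):
    p=cams.read_camera(c);W=cloud(p);save(p,c);print(c,p["position"],p["attitude"],p["intrinsics"])
    np.save(c,W)
    for q in("store_box","lid","lid_knob","board","garlic","onion","salt_shaker"):
        for b in boxes_of(q,p)[:4]:
            l,t,w,h=b["extent"]
            u,v=int(l+w/2),int(t+h/2);print(q,round(b["p"],2),np.round(b["extent"]),W[min(v,419),min(u,559)].round(3))
print(ctrl.get_obs())
E
```

```text
top [0.40150585 0.05588042 1.18256502] [ 0.71328163  0.05462962 -0.04283555 -0.69743103] [[456.33649285   0.         287.79456155]
 [  0.         456.33649285 209.37945449]
 [  0.           0.           1.        ]]
store_box 0.79 [200. 161. 101. 111.] [0.536 0.166 0.098]
lid 0.75 [198. 159. 107. 112.] [0.536 0.163 0.101]
lid_knob 0.84 [197. 158. 106. 116.] [0.533 0.166 0.102]
board 0.89 [368. 218. 118.  70.] [ 0.459 -0.28   0.01 ]
board 0.72 [139. 253.  28.  19.] [0.419 0.4   0.083]
garlic 0.74 [329. 240.  23.  20.] [ 0.463 -0.055  0.042]
garlic 0.71 [410. 223.  21.  16.] [ 0.511 -0.253  0.057]
garlic 0.69 [335. 201.  16.  25.] [ 0.553 -0.062  0.044]
garlic 0.46 [140. 254.  21.  15.] [0.421 0.404 0.085]
onion 0.7 [319. 153.  27.  32.] [ 0.66  -0.031  0.068]
salt_shaker 0.56 [139. 255.  26.  16.] [0.417 0.399 0.084]
side [ 0.40174626 -1.14820498  0.93936641] [ 0.88656245  0.4604794  -0.02809303 -0.03430041] [[534.70316205   0.         281.83064489]
 [  0.         534.70316205 208.77919059]
 [  0.           0.           1.        ]]
store_box 0.97 [238. 164.  92.  64.] [0.53  0.112 0.
[... 404 characters left out ...]
8, 'joint_positions': array([-1.32310171e+00,  8.71881445e-02,  1.37066324e+00,  8.72595303e-06,
        1.68362583e+00, -1.03117948e-01]), 'qvel': array([-3.74169920e-04,  9.15324454e-04,  7.39366536e-05,  9.53021609e-05,
        1.02425341e-03, -5.12094550e-04]), 'effort': array([-3.10820724e-04, -3.39989519e+01, -3.02575707e+01,  7.17870402e-02,
        2.35306181e-02,  5.64490705e-06]), 'ee_pos': array([ 0.18900861, -0.51652846,  0.20553103]), 'tcp_rot': array([5.72542864e-05, 9.84655633e-01, 1.74508682e-01, 8.49259921e-06]), 'force': array([-0.96698254, -0.27226394, -0.5779323 ]), 'moment': array([ 0.05479928, -0.02139188, -0.00138395]), 'grasp_force': 0.0, 'width': 0.09405938626378163}
```

View pics/top.png

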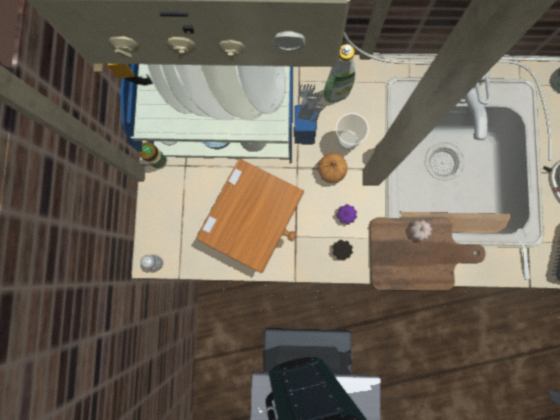

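View pics/side.png

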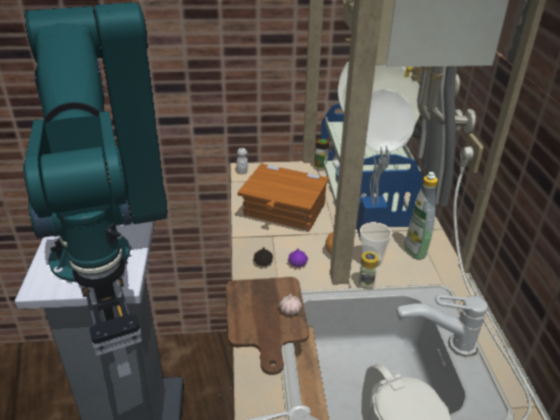

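The box's front, with the knob at top (291,235), faces towards −y and slightly towards the robot. The hinges are at (234,176) and (209,224). The garlic is at top (421,230), and the black and purple bulbs are look-alikes. Next I'll measure the box pose.

```bash
python3 - <<'E'
from h import *
W=np.load("top.npy");S=np.load("side.npy")
m=np.zeros(W.shape[:2],bool);m[155:280,192:308]=1
m&=(W[...,2]>.09)&(W[...,2]<.125)
n,l,st,c=cv2.connectedComponentsWithStats(m.astype(np.uint8));k=1+st[1:,4].argmax()
P=W[l==k];print(len(P),np.percentile(P[:,2],[5,50,95]))
mm=cv2.morphologyEx((l==k).astype(np.uint8),cv2.MORPH_OPEN,np.ones((9,9)))
P=W[mm>0]
r=cv2.minAreaRect(P[:,:2].astype(np.float32)*1000);print(r,cv2.boxPoints(r))
print("knob cloud",[W[v,u].round(3) for v,u in((235,290),(235,292),(237,291),(233,291))])
for n,X,b in(("top",W,(405,218,30,26)),("side",S,(274,291,33,22))):
    Q=X[b[1]:b[1]+b[3],b[0]:b[0]+b[2]].reshape(-1,3);Q=Q[(Q[:,2]>.03)&(Q[:,2]<.09)]
    print(n,len(Q),Q.min(0),Q.max(0),np.median(Q,0))
P=S[:, :].reshape(-1,3)
E
```

```text
6966 [0.09987029 0.10327514 0.10664759]
((536.3668823242188, 164.3931121826172), (184.6483917236328, 222.48130798339844), 64.11360931396484) [[395.98032  129.89893 ]
 [596.1382    32.766243]
 [676.7534   198.8873  ]
 [476.59558  296.02    ]]
knob cloud [array([0.49 , 0.069, 0.108]), array([0.49 , 0.064, 0.109]), array([0.485, 0.066, 0.111]), array([0.495, 0.067, 0.104])]
top 340 [ 0.48945377 -0.28208649  0.03440429] [ 0.5402522  -0.22963327  0.06924732] [ 0.51357793 -0.25282768  0.050933  ]
side 328 [ 0.48874502 -0.28512179  0.03029678] [ 0.54066136 -0.2395502   0.0695071 ] [ 0.51305018 -0.26800617  0.04734784]
```

Emit:
servo_tool([
  {"tx": 0.05,"ty": 0.1,"tz": 0,"wz": 0.06,"gripper": 1},
  {"tx": 0.1,"ty": 0.2,"tz": 0,"wz": 0.12,"gripper": 1},
  {"tx": 0.16,"ty": 0.32,"tz": 0,"wz": 0.19,"gripper": 1},
  {"tx": 0.22,"ty": 0.44,"tz": 0,"wz": 0.26,"gripper": 1},
  {"tx": 0.28,"ty": 0.56,"tz": 0,"wz": 0.34,"gripper": 1},
  {"tx": 0.34,"ty": 0.68,"tz": 0,"wz": 0.42,"gripper": 1},
  {"tx": 0.4,"ty": 0.8,"tz": 0,"wz": 0.489,"gripper": 1},
  {"tx": 0.4,"ty": 0.8,"tz": 0,"wz": 0.489,"gripper": 1},
])

```text
$.increments[0]: bad value
```

```bash
cat >> h.py <<'E'
YAW=np.deg2rad(64.11);BX=np.array([np.cos(YAW),np.sin(YAW),0]);BY=np.array([-np.sin(YAW),np.cos(YAW),0]);BZ=np.array([0,0,1.])
ORG=np.array([.5725,.2388,0])-.075*BX
def b2w(x,y,z): return ORG+x*BX+y*BY+z*BZ
def w2b(P): return (np.asarray(P)-ORG)@np.array([BX,BY,BZ]).T
def knob(a): return b2w(.075-.197*np.cos(a)+.0065*np.sin(a),0,.09+.197*np.sin(a)+.0065*np.cos(a))
E
python3 - <<'E'
from h import *
W=np.load("top.npy");S=np.load("side.npy")
for X in(W,S):
  Q=X.reshape(-1,3)
  for x0 in(.6,.65,.7,.75):
    print(x0,[round(float(Q[(Q[:,0]>x0)&(Q[:,0]<x0+.05)&(Q[:,1]>y0)&(Q[:,1]<y0+.1)][:,2].max(initial=0)),2) for y0 in(-.2,-.1,0,.1,.2,.3,.4)])
print(knob(0),knob(1.4));o=ctrl.get_obs();print(o["t"],o["ee_pos"],o["tcp_rot"])
E
```

```text
0.6 [0.83, 0.07, 0.11, 0.11, 0.11, 0.01, 0.6]
0.65 [0.8, 0.08, 0.2, 0.59, 0.6, 0.6, 0.61]
0.7 [0.11, 0.69, 0.69, 0.69, 0.69, 0.69, 0.58]
0.75 [0.11, 0.11, 0.29, 0.39, 0.44, 0.43, 0.58]
0.6 [0.7, 0.06, 0.11, 0.11, 0.11, 0.0, 0.55]
0.65 [0.7, 0.06, 0.0, 0.39, 0.6, 0.19, 0.55]
0.7 [0.11, 0.66, 0.66, 0.27, 0.6, 0.57, 0.54]
0.75 [0.11, 0.66, 0.66, 0.39, 0.43, 0.0, 0.47]
[0.48648098 0.0615721  0.0965    ] [0.56067649 0.21443962 0.28523838]
0.8 [ 0.18900861 -0.51652846  0.20553103] [5.72542864e-05 9.84655633e-01 1.74508682e-01 8.49259921e-06]
```

Emit:
servo_tool([
  {"wx": 0,"wy": 0,"wz": 0.06,"tx": 0.05,"ty": 0.1,"tz": 0,"gripper": 1},
  {"wx": 0,"wy": 0,"wz": 0.12,"tx": 0.1,"ty": 0.2,"tz": 0,"gripper": 1},
  {"wx": 0,"wy": 0,"wz": 0.19,"tx": 0.16,"ty": 0.32,"tz": 0,"gripper": 1},
  {"wx": 0,"wy": 0,"wz": 0.26,"tx": 0.22,"ty": 0.44,"tz": 0,"gripper": 1},
  {"wx": 0,"wy": 0,"wz": 0.34,"tx": 0.28,"ty": 0.56,"tz": 0,"gripper": 1},
  {"wx": 0,"wy": 0,"wz": 0.42,"tx": 0.34,"ty": 0.68,"tz": 0,"gripper": 1},
  {"wx": 0,"wy": 0,"wz": 0.489,"tx": 0.4,"ty": 0.8,"tz": 0,"gripper": 1},
  {"wx": 0,"wy": 0,"wz": 0.489,"tx": 0.4,"ty": 0.8,"tz": 0,"gripper": 1},
])

```text
t: 1.8
ee_pos: [0.3898, -0.1136, 0.2058]
tcp_rot: [0.0, 0.846, 0.533, 0.001]
force: [-0.2, -0.7, -0.6]
width: 0.0941
grasp_force: 0.0
```

Emit:
servo_tool([
  {"wx": 0,"wy": 0,"wz": 0,"tx": 0.05,"ty": 0.09,"tz": 0,"gripper": 1},
  {"wx": 0,"wy": 0,"wz": 0,"tx": 0.1,"ty": 0.18,"tz": 0,"gripper": 1},
  {"wx": 0,"wy": 0,"wz": 0,"tx": 0.15,"ty": 0.27,"tz": 0,"gripper": 1},
  {"wx": 0,"wy": 0,"wz": 0,"tx": 0.195,"ty": 0.356,"tz": 0,"gripper": 1},
  {"wx": 0,"wy": 0,"wz": 0,"tx": 0.195,"ty": 0.356,"tz": -0.05,"gripper": 1},
  {"wx": 0,"wy": 0,"wz": 0,"tx": 0.195,"ty": 0.356,"tz": -0.1,"gripper": 1},
  {"wx": 0,"wy": 0,"wz": 0,"tx": 0.195,"ty": 0.356,"tz": -0.1,"gripper": 1},
  {"wx": 0,"wy": 0,"wz": 0,"tx": 0.195,"ty": 0.356,"tz": -0.1,"gripper": 1},
])

```text
t: 2.8
ee_pos: [0.487, 0.0614, 0.1566]
tcp_rot: [0.0, 0.848, 0.531, 0.001]
force: [-0.1, 0.7, 0.0]
width: 0.0941
grasp_force: 0.0
```

```bash
python3 - <<'E'
from h import *
o=ctrl.get_obs();print(o["ee_pos"],w2b(o["ee_pos"]),w2b(knob(0)))
ims=[]
for c,(u,v) in(("top",(291,235)),("side",(265,222))):
    p=cams.read_camera(c);im=p["pixels"][max(v-50,0):v+50,u-65:u+65,::-1];ims.append(cv2.resize(im,None,fx=4,fy=4,interpolation=cv2.INTER_CUBIC)[:, :390] if 0 else cv2.resize(im,(390,300),interpolation=cv2.INTER_CUBIC))
cv2.imwrite("pics/k.png",np.hstack(ims))
E
```

```text
[0.48698079 0.06137191 0.15657032] [-0.12196186 -0.00053706  0.15657032] [-1.22000000e-01  2.43571906e-17  9.65000000e-02]
```

View pics/k.png

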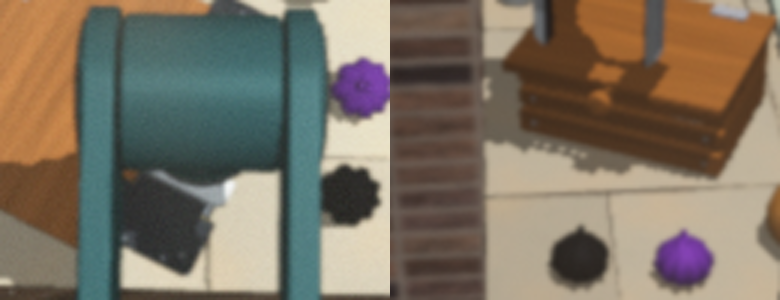

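The knob, at crop (600,97), lies between the two fingers. I'll go down and pinch it.

Emit:
servo_tool([
  {"wx": 0,"wy": 0,"wz": 0,"tx": 0,"ty": 0,"tz": -0.05,"gripper": 1},
  {"wx": 0,"wy": 0,"wz": 0,"tx": 0,"ty": 0,"tz": -0.1,"gripper": 1},
  {"wx": 0,"wy": 0,"wz": 0,"tx": 0,"ty": 0,"tz": -0.146,"gripper": 1},
  {"wx": 0,"wy": 0,"wz": 0,"tx": 0,"ty": 0,"tz": -0.146,"gripper": 0.5},
  {"wx": 0,"wy": 0,"wz": 0,"tx": 0,"ty": 0,"tz": -0.146,"gripper": 0.1},
  {"wx": 0,"wy": 0,"wz": 0,"tx": 0,"ty": 0,"tz": -0.146,"gripper": 0.1},
  {"wx": 0,"wy": 0,"wz": 0,"tx": 0,"ty": 0,"tz": -0.146,"gripper": 0.1},
  {"wx": 0,"wy": 0,"wz": 0,"tx": 0,"ty": 0,"tz": -0.146,"gripper": 0.1},
])

```text
t: 3.9
ee_pos: [0.4868, 0.0615, 0.083]
tcp_rot: [0.0, 0.848, 0.531, 0.0]
force: [0.6, -0.2, -1.0]
width: 0.0475
grasp_force: 0.0
```

Emit:
servo_tool([
  {"wx": 0,"wy": 0,"wz": 0,"tx": 0,"ty": 0,"tz": 0,"gripper": 0.1},
  {"wx": 0,"wy": 0,"wz": 0,"tx": 0,"ty": 0,"tz": 0,"gripper": 0.1},
  {"wx": 0,"wy": 0,"wz": 0,"tx": 0,"ty": 0,"tz": 0,"gripper": 0.1},
  {"wx": 0,"wy": 0,"wz": 0,"tx": 0,"ty": 0,"tz": 0,"gripper": 0.1},
])

```text
t: 4.4
ee_pos: [0.487, 0.0612, 0.0825]
tcp_rot: [0.0, 0.848, 0.531, 0.0]
force: [2.4, -1.2, -1.0]
width: 0.0227
grasp_force: 30.0
```

```bash
python3 - <<'E'
from h import *
for lo in(0,.7):
  for i in range(1,9):
    a=lo+i*.7/8 if lo==0 else lo+i*.71/8
    print(round(a,3),((knob(a)-knob(lo))/.5).round(3))
E
```

```text
0.087 [0.001 0.002 0.034]
0.175 [0.004 0.007 0.068]
0.262 [0.007 0.015 0.102]
0.35 [0.012 0.025 0.134]
0.438 [0.019 0.038 0.166]
0.525 [0.026 0.054 0.196]
0.612 [0.035 0.071 0.224]
0.7 [0.044 0.091 0.251]
0.789 [0.011 0.022 0.025]
0.877 [0.022 0.046 0.048]
0.966 [0.035 0.072 0.068]
1.055 [0.048 0.099 0.085]
1.144 [0.062 0.127 0.1  ]
1.232 [0.076 0.157 0.112]
1.321 [0.091 0.187 0.121]
1.41 [0.106 0.218 0.127]
```

Emit:
servo_tool([
  {"wx": 0,"wy": 0,"wz": 0,"tx": 0.001,"ty": 0.002,"tz": 0.034,"gripper": 0.1},
  {"wx": 0,"wy": 0,"wz": 0,"tx": 0.004,"ty": 0.007,"tz": 0.068,"gripper": 0.1},
  {"wx": 0,"wy": 0,"wz": 0,"tx": 0.007,"ty": 0.015,"tz": 0.102,"gripper": 0.1},
  {"wx": 0,"wy": 0,"wz": 0,"tx": 0.012,"ty": 0.025,"tz": 0.134,"gripper": 0.1},
  {"wx": 0,"wy": 0,"wz": 0,"tx": 0.019,"ty": 0.038,"tz": 0.166,"gripper": 0.1},
  {"wx": 0,"wy": 0,"wz": 0,"tx": 0.026,"ty": 0.054,"tz": 0.196,"gripper": 0.1},
  {"wx": 0,"wy": 0,"wz": 0,"tx": 0.035,"ty": 0.071,"tz": 0.224,"gripper": 0.1},
  {"wx": 0,"wy": 0,"wz": 0,"tx": 0.044,"ty": 0.091,"tz": 0.251,"gripper": 0.1},
])

```text
t: 5.4
ee_pos: [0.509, 0.1071, 0.2088]
tcp_rot: [0.001, 0.848, 0.531, -0.0]
force: [5.6, -1.1, -3.8]
width: 0.0226
grasp_force: 30.0
```

Emit:
servo_tool([
  {"wx": 0,"wy": 0,"wz": 0,"tx": 0.011,"ty": 0.022,"tz": 0.025,"gripper": 0.1},
  {"wx": 0,"wy": 0,"wz": 0,"tx": 0.022,"ty": 0.046,"tz": 0.048,"gripper": 0.1},
  {"wx": 0,"wy": 0,"wz": 0,"tx": 0.035,"ty": 0.072,"tz": 0.068,"gripper": 0.1},
  {"wx": 0,"wy": 0,"wz": 0,"tx": 0.048,"ty": 0.099,"tz": 0.085,"gripper": 0.1},
  {"wx": 0,"wy": 0,"wz": 0,"tx": 0.062,"ty": 0.127,"tz": 0.1,"gripper": 0.1},
  {"wx": 0,"wy": 0,"wz": 0,"tx": 0.076,"ty": 0.157,"tz": 0.112,"gripper": 0.1},
  {"wx": 0,"wy": 0,"wz": 0,"tx": 0.091,"ty": 0.187,"tz": 0.121,"gripper": 0.1},
  {"wx": 0,"wy": 0,"wz": 0,"tx": 0.104,"ty": 0.214,"tz": 0.126,"gripper": 0.1},
])

```text
t: 6.4
ee_pos: [0.5607, 0.2141, 0.2722]
tcp_rot: [0.001, 0.848, 0.53, -0.0]
force: [2.6, -4.4, 0.8]
width: 0.0228
grasp_force: 30.0
```

Emit:
servo_tool([
  {"wx": 0,"wy": 0,"wz": 0,"tx": 0.002,"ty": 0.004,"tz": 0,"gripper": 0.1},
  {"wx": 0,"wy": 0,"wz": 0,"tx": 0.002,"ty": 0.004,"tz": 0,"gripper": 0.1},
  {"wx": 0,"wy": 0,"wz": 0,"tx": 0.002,"ty": 0.004,"tz": 0,"gripper": 0.1},
])

```text
t: 6.78
ee_pos: [0.5611, 0.215, 0.2723]
tcp_rot: [0.001, 0.848, 0.53, -0.001]
force: [1.4, -4.1, 4.9]
width: 0.0227
grasp_force: 30.0
```

```bash
python3 - <<'E'
from h import *
o=ctrl.get_obs();print(o["ee_pos"],o["force"],w2b(o["ee_pos"]),w2b(knob(1.4)))
ims=[]
for c,b in(("top",(190,100,330,290)),("side",(220,90,350,230))):
    p=cams.read_camera(c);np.save(c+"2",cloud(p));im=p["pixels"][b[1]:b[3],b[0]:b[2],::-1];ims.append(cv2.resize(im,(390,int(390*im.shape[0]/im.shape[1])),interpolation=cv2.INTER_CUBIC)[:400])
h=min(i.shape[0] for i in ims);cv2.imwrite("pics/o.png",np.hstack([i[:h] for i in ims]))
E
```

```text
[0.56112849 0.21495402 0.27227237] [ 1.36102892 -4.10520998  4.89595724] [ 4.85820324e-02 -1.82024641e-04  2.72272367e-01] [4.79218961e-02 4.31322144e-17 2.85238383e-01]
```

View pics/o.png

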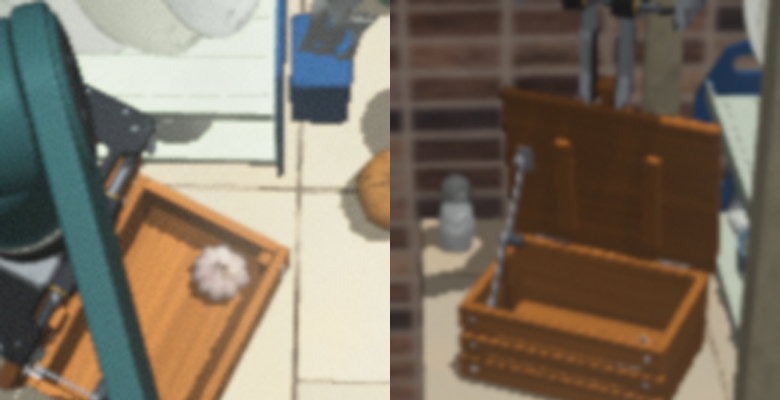

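Emit:
servo_tool([
  {"wx": 0,"wy": 0,"wz": 0,"tx": 0,"ty": 0,"tz": 0,"gripper": 0.6},
  {"wx": 0,"wy": 0,"wz": 0,"tx": 0,"ty": 0,"tz": 0,"gripper": 0.6},
  {"wx": 0,"wy": 0,"wz": 0,"tx": 0,"ty": 0,"tz": 0,"gripper": 0.6},
  {"wx": 0,"wy": 0,"wz": 0,"tx": 0,"ty": 0,"tz": 0.02,"gripper": 1},
  {"wx": 0,"wy": 0,"wz": 0,"tx": 0,"ty": 0,"tz": 0.07,"gripper": 1},
  {"wx": 0,"wy": 0,"wz": 0,"tx": -0.02,"ty": 0,"tz": 0.12,"gripper": 1},
  {"wx": 0,"wy": 0,"wz": 0,"tx": -0.06,"ty": -0.05,"tz": 0.12,"gripper": 1},
  {"wx": 0,"wy": 0,"wz": 0,"tx": -0.1,"ty": -0.14,"tz": 0.12,"gripper": 1},
])

```text
t: 7.88
ee_pos: [0.5112, 0.1464, 0.3319]
tcp_rot: [0.0, 0.847, 0.532, 0.001]
force: [-0.1, -0.8, 0.8]
width: 0.0936
grasp_force: 0.0
```

```bash
python3 - <<'E'
from h import *
o=ctrl.get_obs();print(o["t"],o["ee_pos"],o["force"])
p=cams.read_camera("side");W=cloud(p)
b=w2b(W)
m=(abs(b[...,1])<.105)&(b[...,0]>-.02)&(b[...,0]<.1)&(b[...,2]>.11)&(b[...,2]<.262)
P=b[m];f=np.polyfit(P[:,2]-.09,P[:,0],1);print(len(P),"lid angle~",np.pi/2+np.arctan(f[0]),f)
m=(b[...,1]>.06)&(b[...,1]<.1)&(b[...,0]>-.06)&(b[...,0]<.045)&(b[...,2]>.095)&(b[...,2]<.26)
P=b[m];print(len(P));P=P[P[:,2].argsort()];print(P[::max(1,len(P)//15)].round(3))
W=np.load("top2.npy");b=w2b(W)
m=(abs(b[...,0])<.062)&(b[...,1]<.05)&(b[...,1]>-.09)&(b[...,2]>.03)&(b[...,2]<.08);P=b[m]
print("bulb",len(P),P.min(0),P.max(0),np.median(P,0))
E
```

```text
7.875 [0.51115568 0.14639415 0.33194386] [-0.05587221 -0.82379057  0.77613861]
2939 lid angle~ 1.4443390153804638 [-0.12713573  0.07190194]
91
[[-0.003  0.089  0.095]
 [-0.009  0.09   0.105]
 [-0.007  0.091  0.115]
 [ 0.001  0.084  0.122]
 [ 0.003  0.085  0.124]
 [ 0.001  0.082  0.126]
 [ 0.006  0.093  0.128]
 [ 0.004  0.079  0.128]
 [ 0.007  0.074  0.131]
 [ 0.006  0.087  0.136]
 [ 0.017  0.088  0.143]
 [ 0.029  0.086  0.151]
 [ 0.034  0.089  0.158]
 [ 0.035  0.089  0.167]
 [ 0.034  0.085  0.179]
 [ 0.043  0.07   0.258]]
bulb 320 [-0.05702453 -0.089406    0.03105263] [ 0.00693712 -0.03885178  0.0793248 ] [-0.02157432 -0.06399528  0.04971965]
```

The lid stands open with the stay locked, stud at box x ≈ 0.004 and z ≈ 0.126. The stored bulb is at about (−0.022, −0.064). Next I'll move to the garlic with a 20° forward tilt, which will keep the hand clear of the stay when placing.

Emit:
servo_tool([
  {"wx": 0.03,"wy": -0.015,"wz": 0,"tx": -0.04,"ty": -0.08,"tz": 0,"gripper": 1},
  {"wx": 0.06,"wy": -0.03,"wz": 0,"tx": -0.08,"ty": -0.19,"tz": 0,"gripper": 1},
  {"wx": 0.09,"wy": -0.045,"wz": 0,"tx": -0.11,"ty": -0.3,"tz": 0,"gripper": 1},
  {"wx": 0.12,"wy": -0.06,"wz": 0,"tx": -0.11,"ty": -0.41,"tz": -0.04,"gripper": 1},
  {"wx": 0.15,"wy": -0.073,"wz": 0,"tx": -0.1,"ty": -0.52,"tz": -0.1,"gripper": 1},
  {"wx": 0.18,"wy": -0.087,"wz": 0,"tx": -0.07,"ty": -0.63,"tz": -0.16,"gripper": 1},
  {"wx": 0.2,"wy": -0.097,"wz": 0,"tx": -0.03,"ty": -0.73,"tz": -0.22,"gripper": 1},
  {"wx": 0.2,"wy": -0.097,"wz": 0,"tx": 0.013,"ty": -0.79,"tz": -0.28,"gripper": 1},
])

```text
t: 8.93
ee_pos: [0.5181, -0.2524, 0.1902]
tcp_rot: [-0.092, 0.836, 0.521, 0.147]
force: [0.5, 0.1, -0.2]
width: 0.0939
grasp_force: 0.0
```

```bash
python3 - <<'E'
from h import *
p=cams.read_camera("side");W=cloud(p);o=ctrl.get_obs();q=o["tcp_rot"];print(o["t"],o["ee_pos"],R.from_quat(np.r_[q[1:],q[0]]).as_matrix().round(3))
im=p["pixels"]
Q=W[280:330,260:320].reshape(-1,3);c=im[280:330,260:320].reshape(-1,3).astype(int)
m=(Q[:,2]>.03)&(Q[:,2]<.085)&(Q[:,0]>.47)&(Q[:,0]<.56)&(Q[:,1]<-.2)&(Q[:,1]>-.31)
print(m.sum(),Q[m].min(0),Q[m].max(0))
b=w2b(W);m=(abs(b[...,1])<.105)&(b[...,0]>-.02)&(b[...,0]<.1)&(b[...,2]>.11)&(b[...,2]<.262)
P=b[m];f=np.polyfit(P[:,2]-.09,P[:,0],1);print("lid",np.pi/2+np.arctan(f[0]))
E
```

```text
8.975 [ 0.5184845  -0.25389812  0.18343635] [[ 0.417  0.897  0.145]
 [ 0.842 -0.442  0.31 ]
 [ 0.342 -0.007 -0.94 ]]
334 [ 0.48879938 -0.28547288  0.03073539] [ 0.54084679 -0.23934071  0.06538175]
lid 1.405768053056705
```

Emit:
servo_tool([
  {"wx": 0,"wy": 0,"wz": 0,"tx": 0,"ty": 0,"tz": -0.08,"gripper": 1},
  {"wx": 0,"wy": 0,"wz": 0,"tx": 0,"ty": 0,"tz": -0.16,"gripper": 1},
  {"wx": 0,"wy": 0,"wz": 0,"tx": 0,"ty": 0,"tz": -0.2,"gripper": 1},
  {"wx": 0,"wy": 0,"wz": 0,"tx": 0,"ty": 0,"tz": -0.2,"gripper": 1},
  {"wx": 0,"wy": 0,"wz": 0,"tx": 0,"ty": 0,"tz": -0.2,"gripper": 1},
])

```text
t: 9.6
ee_pos: [0.5191, -0.2496, 0.0931]
tcp_rot: [-0.091, 0.834, 0.523, 0.148]
force: [0.3, -0.0, 0.7]
width: 0.0941
grasp_force: 0.0
```

Emit:
servo_tool([
  {"wx": 0,"wy": 0,"wz": 0,"tx": 0,"ty": 0,"tz": -0.06,"gripper": 1},
  {"wx": 0,"wy": 0,"wz": 0,"tx": 0,"ty": 0,"tz": -0.11,"gripper": 1},
  {"wx": 0,"wy": 0,"wz": 0,"tx": 0,"ty": 0,"tz": -0.136,"gripper": 0.9},
  {"wx": 0,"wy": 0,"wz": 0,"tx": 0,"ty": 0,"tz": -0.136,"gripper": 0.4},
  {"wx": 0,"wy": 0,"wz": 0,"tx": 0,"ty": 0,"tz": -0.136,"gripper": 0.4},
  {"wx": 0,"wy": 0,"wz": 0,"tx": 0,"ty": 0,"tz": -0.136,"gripper": 0.4},
  {"wx": 0,"wy": 0,"wz": 0,"tx": 0,"ty": 0,"tz": -0.136,"gripper": 0.4},
  {"wx": 0,"wy": 0,"wz": 0,"tx": 0,"ty": 0,"tz": -0.136,"gripper": 0.4},
])

```text
t: 10.6
ee_pos: [0.5186, -0.2495, 0.024]
tcp_rot: [-0.091, 0.835, 0.523, 0.148]
force: [-0.4, -0.2, 3.8]
width: 0.0501
grasp_force: 29.9
```

Emit:
servo_tool([
  {"wx": 0,"wy": 0,"wz": 0,"tx": 0,"ty": 0,"tz": 0.1,"gripper": 0.4},
  {"wx": 0,"wy": 0,"wz": 0,"tx": -0.02,"ty": 0.02,"tz": 0.2,"gripper": 0.4},
  {"wx": 0,"wy": 0,"wz": 0,"tx": -0.07,"ty": 0.1,"tz": 0.28,"gripper": 0.4},
  {"wx": 0,"wy": 0,"wz": 0,"tx": -0.1,"ty": 0.2,"tz": 0.34,"gripper": 0.4},
  {"wx": 0,"wy": 0,"wz": 0,"tx": -0.1,"ty": 0.31,"tz": 0.36,"gripper": 0.4},
  {"wx": 0,"wy": 0,"wz": 0,"tx": -0.1,"ty": 0.42,"tz": 0.36,"gripper": 0.4},
  {"wx": 0,"wy": 0,"wz": 0,"tx": -0.08,"ty": 0.53,"tz": 0.36,"gripper": 0.4},
  {"wx": 0,"wy": 0,"wz": 0,"tx": -0.05,"ty": 0.63,"tz": 0.36,"gripper": 0.4},
])

```text
t: 11.6
ee_pos: [0.4926, 0.0677, 0.2031]
tcp_rot: [-0.092, 0.835, 0.523, 0.147]
force: [0.2, 0.0, -1.1]
width: 0.0502
grasp_force: 29.9
```

Emit:
servo_tool([
  {"wx": 0,"wy": 0,"wz": 0,"tx": 0.02,"ty": 0.1,"tz": 0,"gripper": 0.4},
  {"wx": 0,"wy": 0,"wz": 0,"tx": 0.04,"ty": 0.16,"tz": 0,"gripper": 0.4},
  {"wx": 0,"wy": 0,"wz": 0,"tx": 0.048,"ty": 0.188,"tz": 0,"gripper": 0.4},
  {"wx": 0,"wy": 0,"wz": 0,"tx": 0.048,"ty": 0.188,"tz": 0,"gripper": 0.4},
  {"wx": 0,"wy": 0,"wz": 0,"tx": 0.048,"ty": 0.188,"tz": 0,"gripper": 0.4},
])

```text
t: 12.22
ee_pos: [0.5169, 0.1589, 0.2028]
tcp_rot: [-0.092, 0.835, 0.522, 0.147]
force: [-0.5, 0.3, -0.4]
width: 0.05
grasp_force: 29.9
```

```bash
python3 - <<'E'
from h import *
o=ctrl.get_obs();print(o["t"],o["ee_pos"],w2b(o["ee_pos"]),o["width"],o["force"])
ims=[]
for c,b in(("top",(190,120,330,290)),("side",(210,90,350,260))):
    p=cams.read_camera(c);im=p["pixels"][b[1]:b[3],b[0]:b[2],::-1];ims.append(cv2.resize(im,(390,474),interpolation=cv2.INTER_CUBIC))
cv2.imwrite("pics/p.png",np.hstack(ims))
E
```

```text
12.225 [0.51692173 0.15885384 0.20278442] [-0.02119024  0.01509203  0.20278442] 0.050023967790017845 [-0.48751874  0.27765672 -0.42780277]
```

View pics/p.png

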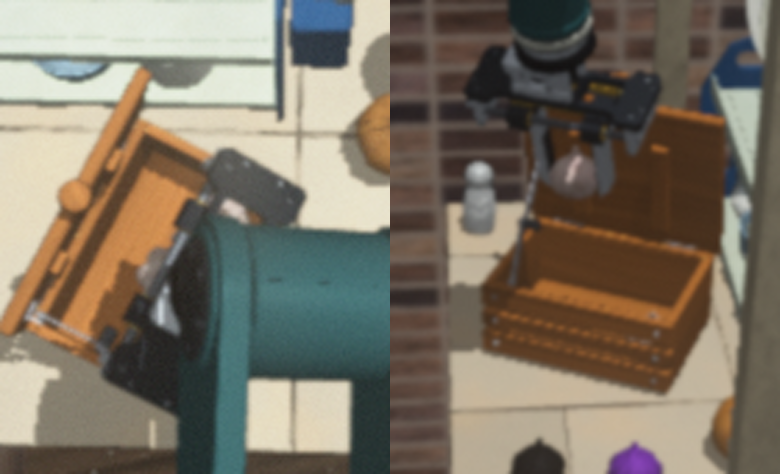

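Emit:
servo_tool([
  {"wx": 0,"wy": 0,"wz": 0,"tx": 0,"ty": 0,"tz": -0.07,"gripper": 0.4},
  {"wx": 0,"wy": 0,"wz": 0,"tx": 0,"ty": 0,"tz": -0.15,"gripper": 0.4},
  {"wx": 0,"wy": 0,"wz": 0,"tx": 0,"ty": 0,"tz": -0.22,"gripper": 0.4},
  {"wx": 0,"wy": 0,"wz": 0,"tx": 0,"ty": 0,"tz": -0.28,"gripper": 0.4},
  {"wx": 0,"wy": 0,"wz": 0,"tx": 0,"ty": 0,"tz": -0.32,"gripper": 0.4},
  {"wx": 0,"wy": 0,"wz": 0,"tx": 0,"ty": 0,"tz": -0.345,"gripper": 0.4},
  {"wx": 0,"wy": 0,"wz": 0,"tx": 0,"ty": 0,"tz": -0.353,"gripper": 0.4},
  {"wx": 0,"wy": 0,"wz": 0,"tx": 0,"ty": 0,"tz": -0.353,"gripper": 0.4},
])

```text
t: 13.32
ee_pos: [0.5175, 0.1597, 0.027]
tcp_rot: [-0.092, 0.835, 0.522, 0.148]
force: [0.5, -0.1, 0.2]
width: 0.0499
grasp_force: 29.9
```

Emit:
servo_tool([
  {"wx": 0,"wy": 0,"wz": 0,"tx": 0,"ty": 0,"tz": -0.002,"gripper": 0.56},
  {"wx": 0,"wy": 0,"wz": 0,"tx": 0,"ty": 0,"tz": -0.002,"gripper": 0.62},
  {"wx": 0,"wy": 0,"wz": 0,"tx": 0,"ty": 0,"tz": -0.002,"gripper": 0.68},
  {"wx": 0,"wy": 0,"wz": 0,"tx": 0,"ty": 0,"tz": -0.002,"gripper": 0.68},
  {"wx": 0,"wy": 0,"wz": 0,"tx": 0,"ty": 0,"tz": 0.03,"gripper": 0.68},
  {"wx": 0,"wy": 0,"wz": 0,"tx": 0,"ty": 0,"tz": 0.1,"gripper": 0.68},
  {"wx": 0,"wy": 0,"wz": 0,"tx": -0.04,"ty": -0.08,"tz": 0.2,"gripper": 0.68},
  {"wx": 0,"wy": 0,"wz": 0,"tx": -0.1,"ty": -0.18,"tz": 0.28,"gripper": 0},
])

```text
t: 14.32
ee_pos: [0.4726, 0.0784, 0.1627]
tcp_rot: [-0.091, 0.834, 0.524, 0.149]
force: [0.7, -1.0, 0.2]
width: 0.0569
grasp_force: 0.0
```

```bash
python3 - <<'E'
from h import *
o=ctrl.get_obs();print(o["t"],o["ee_pos"],w2b(o["ee_pos"]),o["width"],o["force"])
ims=[]
for c,bb in(("top",(190,120,330,290)),("side",(210,90,350,260))):
    p=cams.read_camera(c);im=p["pixels"][bb[1]:bb[3],bb[0]:bb[2],::-1];ims.append(cv2.resize(im,(390,474),interpolation=cv2.INTER_CUBIC))
    b=w2b(cloud(p))
    m=(abs(b[...,0])<.062)&(b[...,1]<.06)&(b[...,1]>-.025)&(b[...,2]>.025)&(b[...,2]<.08);P=b[m]
    if len(P):print("garlic",len(P),P.min(0),P.max(0),np.median(P,0))
    m=(b[...,1]>.066)&(b[...,1]<.084)&(b[...,0]>-.03)&(b[...,0]<.03)&(b[...,2]>.11)&(b[...,2]<.14);P=b[m]
    if len(P):print("stud",len(P),P.min(0),P.max(0),np.median(P,0))
m=(abs(b[...,1])<.105)&(b[...,0]>-.02)&(b[...,0]<.1)&(b[...,2]>.11)&(b[...,2]<.262)
P=b[m];f=np.polyfit(P[:,2]-.09,P[:,0],1);print("lid",np.pi/2+np.arctan(f[0]))
cv2.imwrite("pics/q.png",np.hstack(ims))
E
```

```text
14.325 [0.47258423 0.07838131 0.16266973] [-0.11294581  0.01984164  0.16266973] 0.05690513141355017 [ 0.71365155 -1.03835968  0.18966646]
garlic 317 [-0.05412119 -0.01054136  0.03032155] [-0.00408392  0.04049893  0.06976572] [-0.03029708  0.01659359  0.04949266]
stud 33 [0.00071597 0.0704362  0.12566135] [0.01281146 0.0838611  0.13523893] [0.00664917 0.07760978 0.13127003]
garlic 36 [-0.0618205  -0.02491028  0.02508973] [-0.02106584  0.05887622  0.06485915] [-0.05865141  0.01029647  0.04369826]
stud 22 [-0.00352097  0.07018125  0.1183513 ] [0.01306018 0.08377256 0.13314376] [0.00467706 0.07663694 0.12600228]
lid 1.4540248407137235
```

View pics/q.png

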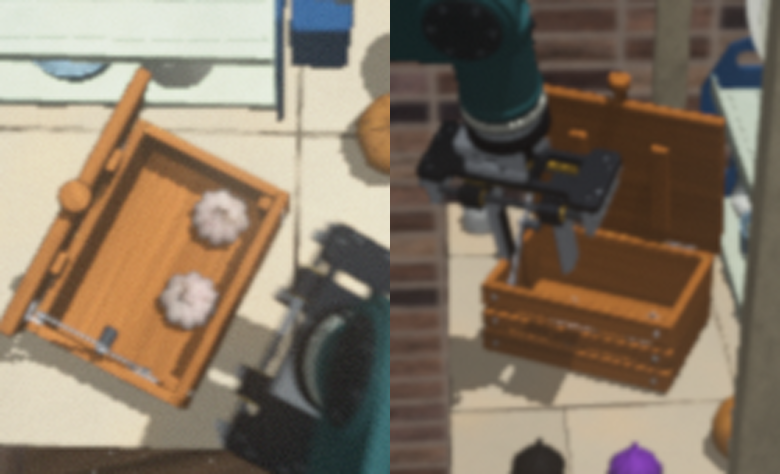

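Both bulbs are in the box and the stud is at about (0.005, 0.077, 0.127). I'll shut the fingers, tilt to 30° and go in front of the stud.

Emit:
servo_tool([
  {"wx": 0.03,"wy": -0.015,"wz": 0,"tx": 0,"ty": 0,"tz": 0,"gripper": 0},
  {"wx": 0.07,"wy": -0.034,"wz": 0,"tx": 0,"ty": 0,"tz": 0,"gripper": 0},
  {"wx": 0.1,"wy": -0.0485,"wz": 0,"tx": -0.01,"ty": 0.02,"tz": 0,"gripper": 0},
  {"wx": 0.1,"wy": -0.0485,"wz": 0,"tx": -0.01,"ty": 0.06,"tz": 0,"gripper": 0},
  {"wx": 0.1,"wy": -0.0485,"wz": 0,"tx": -0.01,"ty": 0.12,"tz": 0,"gripper": 0},
  {"wx": 0.1,"wy": -0.0485,"wz": 0,"tx": -0.01,"ty": 0.18,"tz": 0,"gripper": 0},
  {"wx": 0.1,"wy": -0.0485,"wz": 0,"tx": -0.01,"ty": 0.2,"tz": 0,"gripper": 0},
  {"wx": 0.1,"wy": -0.0485,"wz": 0,"tx": -0.01,"ty": 0.2,"tz": 0,"gripper": 0},
])

```text
t: 15.42
ee_pos: [0.467, 0.1794, 0.1591]
tcp_rot: [-0.137, 0.818, 0.513, 0.219]
force: [-0.4, -0.5, -0.2]
width: 0.0004
grasp_force: 0.0
```

```bash
python3 - <<'E'
from h import *
o=ctrl.get_obs();q=o["tcp_rot"];print(o["t"],o["ee_pos"],w2b(o["ee_pos"]),o["width"],o["force"],R.from_quat(np.r_[q[1:],q[0]]).as_matrix().T@np.array([BX,BY,BZ]).T)
E
```

```text
15.425 [0.4670265  0.17935408 0.1591097 ] [-0.02453402  0.0689308   0.1591097 ] 0.0003800127970173238 [-0.3716538  -0.460709   -0.17784786] [[ 8.66164694e-01  1.43931525e-03  4.99756592e-01]
 [ 1.66977872e-03 -9.99998606e-01 -1.39870577e-05]
 [ 4.99755875e-01  8.46598015e-04 -8.66165890e-01]]
```

Emit:
servo_tool([
  {"wx": 0,"wy": 0,"wz": 0,"tx": -0.007,"ty": -0.0145,"tz": 0,"gripper": 0},
  {"wx": 0,"wy": 0,"wz": 0,"tx": -0.007,"ty": -0.0145,"tz": -0.03,"gripper": 0},
  {"wx": 0,"wy": 0,"wz": 0,"tx": -0.007,"ty": -0.0145,"tz": -0.06,"gripper": 0},
  {"wx": 0,"wy": 0,"wz": 0,"tx": -0.007,"ty": -0.0145,"tz": -0.1,"gripper": 0},
  {"wx": 0,"wy": 0,"wz": 0,"tx": -0.007,"ty": -0.0145,"tz": -0.1,"gripper": 0},
  {"wx": 0,"wy": 0,"wz": 0,"tx": -0.007,"ty": -0.0145,"tz": -0.1,"gripper": 0},
])

```text
t: 16.18
ee_pos: [0.4639, 0.1715, 0.1092]
tcp_rot: [-0.138, 0.819, 0.512, 0.219]
force: [0.1, -0.4, 0.8]
width: 0.0005
grasp_force: 0.0
```

Emit:
servo_tool([
  {"wx": 0,"wy": 0,"wz": 0,"tx": 0.008,"ty": 0.016,"tz": 0,"gripper": 0},
  {"wx": 0,"wy": 0,"wz": 0,"tx": 0.016,"ty": 0.032,"tz": 0,"gripper": 0},
  {"wx": 0,"wy": 0,"wz": 0,"tx": 0.023,"ty": 0.047,"tz": 0,"gripper": 0},
  {"wx": 0,"wy": 0,"wz": 0,"tx": 0.029,"ty": 0.06,"tz": 0,"gripper": 0},
  {"wx": 0,"wy": 0,"wz": 0,"tx": 0.034,"ty": 0.071,"tz": -0.004,"gripper": 0},
  {"wx": 0,"wy": 0,"wz": 0,"tx": 0.039,"ty": 0.081,"tz": -0.01,"gripper": 0},
  {"wx": 0,"wy": 0,"wz": 0,"tx": 0.044,"ty": 0.091,"tz": -0.016,"gripper": 0},
  {"wx": 0,"wy": 0,"wz": 0,"tx": 0.048,"ty": 0.1,"tz": -0.022,"gripper": 0},
])

```text
t: 17.18
ee_pos: [0.4866, 0.2193, 0.0948]
tcp_rot: [-0.136, 0.82, 0.513, 0.216]
force: [-0.2, -10.6, -6.9]
width: 0.0006
grasp_force: 5.7
```

```bash
cat > look.py <<'E'
from h import *
o=ctrl.get_obs();print(o["t"],o["ee_pos"],w2b(o["ee_pos"]),o["width"],o["force"])
p=cams.read_camera("side");b=w2b(cloud(p))
m=(b[...,1]<.105)&(b[...,1]>-.105)&(b[...,0]<.1)&(b[...,0]>-.15)&(b[...,2]>.11)&(b[...,2]<.29)
c=p["pixels"].astype(int);m&=(c[...,0]>c[...,2]*1.8)
P=b[m];f=np.polyfit(P[:,2]-.09,P[:,0],1);print("lid",len(P),np.pi/2+np.arctan(f[0]),f)
m=(b[...,1]>.06)&(b[...,1]<.1)&(b[...,0]>-.07)&(b[...,0]<.055)&(b[...,2]>.092)&(b[...,2]<.2)&(c[...,0]<c[...,2]*1.5)
P=b[m];P=P[P[:,2].argsort()];print(P[::max(1,len(P)//12)].round(3))
E
python3 look.py
```

```text
17.175 [0.48661176 0.21932517 0.09481952] [0.01997713 0.0687644  0.09481952] 0.0006383564115924172 [ -0.24233903 -10.59702241  -6.8718004 ]
lid 2296 1.3672163534511232 [-0.20643984  0.07679119]
[[ 0.013  0.09   0.093]
 [ 0.007  0.071  0.101]
 [-0.003  0.073  0.113]
 [-0.004  0.06   0.12 ]
 [-0.013  0.063  0.131]
 [-0.063  0.081  0.168]
 [-0.065  0.093  0.173]
 [-0.067  0.073  0.179]
 [-0.064  0.066  0.182]
 [-0.059  0.074  0.184]
 [-0.054  0.094  0.186]
 [-0.062  0.072  0.189]
 [-0.064  0.071  0.197]]
```

Emit:
servo_tool([
  {"wx": 0,"wy": 0,"wz": 0,"tx": 0.003,"ty": 0.006,"tz": -0.006,"gripper": 0},
  {"wx": 0,"wy": 0,"wz": 0,"tx": 0.005,"ty": 0.01,"tz": -0.012,"gripper": 0},
  {"wx": 0,"wy": 0,"wz": 0,"tx": 0.005,"ty": 0.01,"tz": -0.012,"gripper": 0},
])

```text
t: 17.6
ee_pos: [0.489, 0.2244, 0.0887]
tcp_rot: [-0.136, 0.82, 0.513, 0.216]
force: [0.5, -6.7, -7.1]
width: 0.0003
grasp_force: 4.7
```

```bash
python3 look.py
```

```text
17.6 [0.48901393 0.22442385 0.08868124] [0.02561297 0.06882964 0.08868124] 0.0003090348167807469 [ 0.47072726 -6.74486822 -7.13378738]
lid 2099 1.2926901715076033 [-0.285505    0.07647771]
[[ 0.01   0.063  0.094]
 [ 0.008  0.071  0.104]
 [-0.001  0.064  0.114]
 [-0.009  0.077  0.126]
 [-0.055  0.064  0.161]
 [-0.06   0.089  0.168]
 [-0.062  0.069  0.173]
 [-0.058  0.074  0.176]
 [-0.058  0.068  0.178]
 [-0.061  0.091  0.181]
 [-0.053  0.076  0.183]
 [-0.062  0.072  0.192]
 [-0.066  0.074  0.197]]
```

Emit:
servo_tool([
  {"wx": 0,"wy": 0,"wz": 0,"tx": -0.015,"ty": -0.03,"tz": 0.004,"gripper": 0},
  {"wx": 0,"wy": 0,"wz": 0,"tx": -0.04,"ty": -0.08,"tz": 0.02,"gripper": 0},
  {"wx": 0,"wy": 0,"wz": 0,"tx": -0.07,"ty": -0.14,"tz": 0.08,"gripper": 0},
  {"wx": 0,"wy": 0,"wz": 0,"tx": -0.08,"ty": -0.18,"tz": 0.18,"gripper": 0.2},
  {"wx": -0.08,"wy": 0.038,"wz": 0,"tx": -0.08,"ty": -0.22,"tz": 0.28,"gripper": 0.6},
  {"wx": -0.16,"wy": 0.077,"wz": 0,"tx": -0.08,"ty": -0.24,"tz": 0.38,"gripper": 1},
  {"wx": -0.24,"wy": 0.115,"wz": 0,"tx": -0.06,"ty": -0.24,"tz": 0.46,"gripper": 1},
  {"wx": -0.3,"wy": 0.1455,"wz": 0,"tx": -0.04,"ty": -0.24,"tz": 0.5,"gripper": 1},
])

```text
t: 18.65
ee_pos: [0.4709, 0.1077, 0.3474]
tcp_rot: [0.002, 0.847, 0.531, 0.003]
force: [0.0, -0.5, -0.5]
width: 0.0471
grasp_force: 0.0
```

```bash
cat >> look.py <<'E'
for c in("top","side"):
  p=cams.read_camera(c);b=w2b(cloud(p));C=p["pixels"].astype(int)
  m=(abs(b[...,1])<.016)&(b[...,0]>-.1)&(b[...,0]<.09)&(b[...,2]>.2)&(b[...,2]<.31)&(C[...,0]>C[...,2]*1.8)
  P=b[m];print(c,len(P));
  if len(P):
    s=P[P[:,2]>P[:,2].max()-.02];print("top of knob",s.max(0),s.min(0),s.mean(0))
    print([ (a,w2b(knob(a)).round(3)) for a in(1.2,1.25,1.3,1.35)] if c=="top" else "")
E
python3 look.py
```

```text
18.65 [0.47090499 0.107661   0.34740682] [-0.08733804  0.03413717  0.34740682] 0.047089518615726474 [ 0.04828305 -0.53295161 -0.52119453]
lid 2630 1.2946093768205191 [-0.28343049  0.07707746]
[[0.014 0.09  0.092]
 [0.029 0.093 0.104]
 [0.025 0.075 0.107]
 [0.026 0.072 0.111]
 [0.026 0.086 0.115]
 [0.03  0.087 0.129]
 [0.035 0.086 0.148]
 [0.035 0.086 0.161]
 [0.053 0.09  0.172]
 [0.048 0.085 0.178]
 [0.042 0.092 0.183]
 [0.03  0.087 0.187]
 [0.047 0.094 0.19 ]]
top 0
side 243
top of knob [0.03683431 0.0117098  0.29053113] [ 0.0123899  -0.01121485  0.27192268] [ 0.02329399 -0.00032193  0.28244473]
```

Emit:
servo_tool([
  {"wx": 0,"wy": 0,"wz": 0,"tx": 0.03,"ty": 0.03,"tz": 0,"gripper": 1},
  {"wx": 0,"wy": 0,"wz": 0,"tx": 0.07,"ty": 0.08,"tz": 0,"gripper": 1},
  {"wx": 0,"wy": 0,"wz": 0,"tx": 0.12,"ty": 0.13,"tz": 0,"gripper": 1},
  {"wx": 0,"wy": 0,"wz": 0,"tx": 0.164,"ty": 0.178,"tz": 0,"gripper": 1},
  {"wx": 0,"wy": 0,"wz": 0,"tx": 0.164,"ty": 0.178,"tz": 0,"gripper": 1},
  {"wx": 0,"wy": 0,"wz": 0,"tx": 0.164,"ty": 0.178,"tz": 0,"gripper": 1},
])

```text
t: 19.55
ee_pos: [0.5513, 0.1945, 0.3419]
tcp_rot: [-0.001, 0.848, 0.53, -0.0]
force: [0.0, -0.3, -0.1]
width: 0.0941
grasp_force: 0.0
```

```bash
python3 - <<'E'
from h import *
o=ctrl.get_obs();q=o["tcp_rot"];e=o["ee_pos"];t=knob(1.28)-[0,0,.014]
print(e,w2b(e),((t-e)/.5).round(4),R.from_quat(np.r_[q[1:],q[0]]).as_matrix().T@np.array([BX,BY,BZ]).T)
K=knob(1.28)
for i in range(1,25):
    a=1.28*(1-i/24)
    if i%8==1: K=knob(1.28*(1-(i-1)/24))
    print(i,round(a,3),((knob(a)-K)/.5).round(3))
E
```

```text
[0.55129549 0.19449599 0.34194119] [ 2.58837653e-02 -2.68818293e-04  3.41941191e-01] [-0.0015 -0.0018 -0.1507] [[ 9.99999585e-01 -9.05091011e-04 -1.05199478e-04]
 [-9.05229788e-04 -9.99998710e-01 -1.32670801e-03]
 [-1.03998550e-04  1.32680269e-03 -9.99999114e-01]]
1 1.227 [-0.009 -0.018 -0.006]
2 1.173 [-0.017 -0.036 -0.013]
3 1.12 [-0.026 -0.053 -0.021]
4 1.067 [-0.034 -0.071 -0.03 ]
5 1.013 [-0.042 -0.087 -0.04 ]
6 0.96 [-0.05  -0.103 -0.051]
7 0.907 [-0.058 -0.119 -0.063]
8 0.853 [-0.065 -0.134 -0.076]
9 0.8 [-0.007 -0.014 -0.014]
10 0.747 [-0.014 -0.028 -0.028]
11 0.693 [-0.02  -0.041 -0.044]
12 0.64 [-0.026 -0.053 -0.06 ]
13 0.587 [-0.031 -0.064 -0.076]
14 0.533 [-0.036 -0.075 -0.094]
15 0.48 [-0.041 -0.085 -0.112]
16 0.427 [-0.045 -0.094 -0.131]
17 0.373 [-0.004 -0.008 -0.019]
18 0.32 [-0.007 -0.015 -0.039]
19 0.267 [-0.01  -0.021 -0.059]
20 0.213 [-0.013 -0.026 -0.079]
21 0.16 [-0.015 -0.03  -0.099]
22 0.107 [-0.016 -0.033 -0.12 ]
23 0.053 [-0.017 -0.035 -0.141]
24 0.0 [-0.018 -0.037 -0.162]
```

Emit:
servo_tool([
  {"wx": 0,"wy": 0,"wz": 0,"tx": 0,"ty": 0,"tz": -0.06,"gripper": 1},
  {"wx": 0,"wy": 0,"wz": 0,"tx": 0,"ty": 0,"tz": -0.12,"gripper": 1},
  {"wx": 0,"wy": 0,"wz": 0,"tx": 0,"ty": 0,"tz": -0.15,"gripper": 0.9},
  {"wx": 0,"wy": 0,"wz": 0,"tx": 0,"ty": 0,"tz": -0.15,"gripper": 0.1},
  {"wx": 0,"wy": 0,"wz": 0,"tx": 0,"ty": 0,"tz": -0.15,"gripper": 0.1},
  {"wx": 0,"wy": 0,"wz": 0,"tx": 0,"ty": 0,"tz": -0.15,"gripper": 0.1},
  {"wx": 0,"wy": 0,"wz": 0,"tx": 0,"ty": 0,"tz": -0.15,"gripper": 0.1},
  {"wx": 0,"wy": 0,"wz": 0,"tx": 0,"ty": 0,"tz": -0.15,"gripper": 0.1},
])

```text
t: 20.55
ee_pos: [0.5524, 0.1957, 0.2675]
tcp_rot: [0.0, 0.848, 0.531, 0.0]
force: [-0.5, -0.1, 0.3]
width: 0.038
grasp_force: 0.0
```

Emit:
servo_tool([
  {"wx": 0,"wy": 0,"wz": 0,"tx": 0,"ty": 0,"tz": 0,"gripper": 0.1},
  {"wx": 0,"wy": 0,"wz": 0,"tx": 0,"ty": 0,"tz": 0,"gripper": 0.1},
  {"wx": 0,"wy": 0,"wz": 0,"tx": 0,"ty": 0,"tz": 0,"gripper": 0.1},
  {"wx": 0,"wy": 0,"wz": 0,"tx": 0,"ty": 0,"tz": 0,"gripper": 0.1},
])

```text
t: 21.05
ee_pos: [0.552, 0.1958, 0.2671]
tcp_rot: [-0.0, 0.847, 0.531, -0.0]
force: [-1.3, 0.2, -0.2]
width: 0.0228
grasp_force: 30.0
```

Emit:
servo_tool([
  {"wx": 0,"wy": 0,"wz": 0,"tx": -0.009,"ty": -0.018,"tz": -0.006,"gripper": 0.1},
  {"wx": 0,"wy": 0,"wz": 0,"tx": -0.017,"ty": -0.036,"tz": -0.013,"gripper": 0.1},
  {"wx": 0,"wy": 0,"wz": 0,"tx": -0.026,"ty": -0.053,"tz": -0.021,"gripper": 0.1},
  {"wx": 0,"wy": 0,"wz": 0,"tx": -0.034,"ty": -0.071,"tz": -0.03,"gripper": 0.1},
  {"wx": 0,"wy": 0,"wz": 0,"tx": -0.042,"ty": -0.087,"tz": -0.04,"gripper": 0.1},
  {"wx": 0,"wy": 0,"wz": 0,"tx": -0.05,"ty": -0.103,"tz": -0.051,"gripper": 0.1},
  {"wx": 0,"wy": 0,"wz": 0,"tx": -0.058,"ty": -0.119,"tz": -0.063,"gripper": 0.1},
  {"wx": 0,"wy": 0,"wz": 0,"tx": -0.065,"ty": -0.134,"tz": -0.076,"gripper": 0.1},
])

```text
t: 22.05
ee_pos: [0.5194, 0.1283, 0.2284]
tcp_rot: [-0.0, 0.847, 0.531, -0.0]
force: [-1.0, 4.8, -2.4]
width: 0.0227
grasp_force: 30.0
```

Emit:
servo_tool([
  {"wx": 0,"wy": 0,"wz": 0,"tx": -0.007,"ty": -0.014,"tz": -0.014,"gripper": 0.1},
  {"wx": 0,"wy": 0,"wz": 0,"tx": -0.014,"ty": -0.028,"tz": -0.028,"gripper": 0.1},
  {"wx": 0,"wy": 0,"wz": 0,"tx": -0.02,"ty": -0.041,"tz": -0.044,"gripper": 0.1},
  {"wx": 0,"wy": 0,"wz": 0,"tx": -0.026,"ty": -0.053,"tz": -0.06,"gripper": 0.1},
  {"wx": 0,"wy": 0,"wz": 0,"tx": -0.031,"ty": -0.064,"tz": -0.076,"gripper": 0.1},
  {"wx": 0,"wy": 0,"wz": 0,"tx": -0.036,"ty": -0.075,"tz": -0.094,"gripper": 0.1},
  {"wx": 0,"wy": 0,"wz": 0,"tx": -0.041,"ty": -0.085,"tz": -0.112,"gripper": 0.1},
  {"wx": 0,"wy": 0,"wz": 0,"tx": -0.045,"ty": -0.094,"tz": -0.131,"gripper": 0.1},
])

```text
t: 23.05
ee_pos: [0.4969, 0.0817, 0.1633]
tcp_rot: [-0.0, 0.847, 0.531, 0.0]
force: [-2.1, 5.5, -3.1]
width: 0.0226
grasp_force: 30.0
```

Emit:
servo_tool([
  {"wx": 0,"wy": 0,"wz": 0,"tx": -0.004,"ty": -0.008,"tz": -0.019,"gripper": 0.1},
  {"wx": 0,"wy": 0,"wz": 0,"tx": -0.007,"ty": -0.015,"tz": -0.039,"gripper": 0.1},
  {"wx": 0,"wy": 0,"wz": 0,"tx": -0.01,"ty": -0.021,"tz": -0.059,"gripper": 0.1},
  {"wx": 0,"wy": 0,"wz": 0,"tx": -0.013,"ty": -0.026,"tz": -0.079,"gripper": 0.1},
  {"wx": 0,"wy": 0,"wz": 0,"tx": -0.015,"ty": -0.03,"tz": -0.099,"gripper": 0.1},
  {"wx": 0,"wy": 0,"wz": 0,"tx": -0.016,"ty": -0.033,"tz": -0.12,"gripper": 0.1},
  {"wx": 0,"wy": 0,"wz": 0,"tx": -0.017,"ty": -0.035,"tz": -0.137,"gripper": 0.1},
  {"wx": 0,"wy": 0,"wz": 0,"tx": -0.017,"ty": -0.035,"tz": -0.15,"gripper": 0.1},
])

```text
t: 24.05
ee_pos: [0.4882, 0.0636, 0.0885]
tcp_rot: [0.0, 0.848, 0.531, -0.001]
force: [-3.4, 2.4, -0.5]
width: 0.0229
grasp_force: 30.0
```

Emit:
servo_tool([
  {"wx": 0,"wy": 0,"wz": 0,"tx": 0,"ty": 0,"tz": -0.006,"gripper": 0.1},
  {"wx": 0,"wy": 0,"wz": 0,"tx": 0,"ty": 0,"tz": -0.012,"gripper": 0.1},
  {"wx": 0,"wy": 0,"wz": 0,"tx": 0,"ty": 0,"tz": -0.012,"gripper": 0.1},
  {"wx": 0,"wy": 0,"wz": 0,"tx": 0,"ty": 0,"tz": -0.012,"gripper": 0.1},
])

```text
t: 24.55
ee_pos: [0.4881, 0.0634, 0.0827]
tcp_rot: [0.0, 0.848, 0.531, -0.001]
force: [-4.9, 1.5, 1.4]
width: 0.0228
grasp_force: 30.0
```

Almost shut. I'll go down 1 mm more, release and lift off.

Emit:
servo_tool([
  {"wx": 0,"wy": 0,"wz": 0,"tx": 0,"ty": 0,"tz": -0.003,"gripper": 0.1},
  {"wx": 0,"wy": 0,"wz": 0,"tx": 0,"ty": 0,"tz": -0.003,"gripper": 0.5},
  {"wx": 0,"wy": 0,"wz": 0,"tx": 0,"ty": 0,"tz": -0.003,"gripper": 0.7},
  {"wx": 0,"wy": 0,"wz": 0,"tx": 0,"ty": 0,"tz": -0.003,"gripper": 0.9},
  {"wx": 0,"wy": 0,"wz": 0,"tx": 0,"ty": 0,"tz": -0.003,"gripper": 0.9},
  {"wx": 0,"wy": 0,"wz": 0,"tx": 0,"ty": 0,"tz": 0.06,"gripper": 0.9},
  {"wx": 0,"wy": 0,"wz": 0,"tx": 0,"ty": 0,"tz": 0.16,"gripper": 0.9},
  {"wx": 0,"wy": 0,"wz": 0,"tx": -0.06,"ty": -0.12,"tz": 0.24,"gripper": 0.9},
])

```text
t: 25.55
ee_pos: [0.4662, 0.017, 0.197]
tcp_rot: [0.001, 0.846, 0.533, 0.002]
force: [0.7, -0.0, 0.6]
width: 0.0841
grasp_force: 0.0
```

Emit:
servo_tool([
  {"wx": 0,"wy": 0,"wz": 0,"tx": -0.06,"ty": -0.12,"tz": 0,"gripper": 0.9},
  {"wx": 0,"wy": 0,"wz": 0,"tx": -0.12,"ty": -0.24,"tz": 0,"gripper": 0.9},
  {"wx": 0,"wy": 0,"wz": 0,"tx": -0.15,"ty": -0.34,"tz": 0,"gripper": 0.9},
  {"wx": 0,"wy": 0,"wz": 0,"tx": -0.15,"ty": -0.34,"tz": 0,"gripper": 0.9},
  {"wx": 0,"wy": 0,"wz": 0,"tx": -0.15,"ty": -0.34,"tz": 0,"gripper": 0.9},
])

```text
t: 26.18
ee_pos: [0.3899, -0.1539, 0.1947]
tcp_rot: [-0.0, 0.848, 0.53, 0.0]
force: [0.7, 0.6, -0.5]
width: 0.0844
grasp_force: 0.0
```

```bash
python3 - <<'E'
from h import *
for c in("top","side"):
    p=cams.read_camera(c);b=w2b(cloud(p));C=p["pixels"].astype(int)
    m=(abs(b[...,1])<.1)&(b[...,0]>-.09)&(b[...,0]<.055)&(b[...,2]>.08)&(b[...,2]<.13)&(C[...,0]>C[...,2]*1.6)
    P=b[m];print(c,len(P),np.polyfit(P[:,0],P[:,2],1))
    q=w2b(np.load(c+".npy")[m]);print("  before",np.polyfit(q[:,0],q[:,2],1))
save(p,"end");print(ctrl.get_obs()["force"])
E
```

```text
top 5028 [-0.00134874  0.10329421]
  before [-0.40893779  0.10081391]
side 1360 [0.00210803 0.1013828 ]
  before [-0.58011625  0.09400844]
[ 0.13239858  0.51000084 -0.02006306]
```

View pics/end.png

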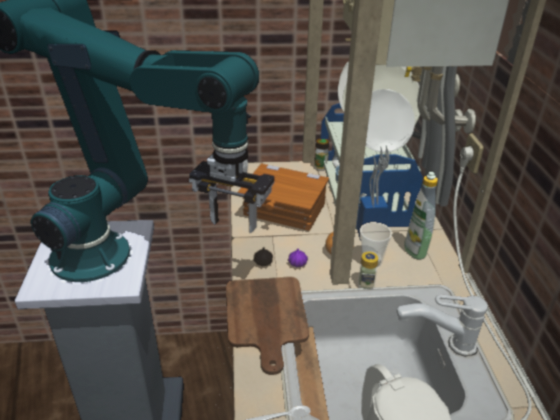

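The lid plane is level (slope about 0.001–0.002 rad), at side (285,190). The board is empty and the robot is touching nothing, so I'm handing in.

```bash
python3 -c "
from cell import ctrl
print(ctrl.job_done())"
```

```text
the job is handed in; nothing more can be done
None
```

The garlic from the board is in the box with the other bulb and the lid was lowered fully shut; I handed the job in at about 26 s, and the hand-in call returned no verdict.

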